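# Put the rubbing stones to soak and stack the trays

## Task

Put the rubbing stones to soak: unscrew the canister's screw cap turn by turn, lift it off and set it down flat on the bench, right way up. Then drop every rubbing stone that lies in the three trays into the canister, and last stack the three emptied trays into one pile on the bench, any order, with the corner pins of each fully home in the sockets of the tray below. Do not tip over the glass pigment jar.

Things in the scene. Friction and masses are not known exactly. Their poses are not given: they have to be found in the camera images.
- canister: Aluminium soaking canister, upright, bolted to the bench by a round base flange 148 mm across; it cannot move. Round, 115 mm outside, open mouth 108 mm across with its rim 150 mm above the bench. Origin: centre of the foot, on the bench; z up. The outside of its upper part carries a coarse right-hand three-start thread (125 mm across) that climbs 30 mm a turn.
- canister_mouth (a point): Centre of the canister's open mouth, at the height of the rim (150 mm above the bench).
- cap: Black screw cap, on the canister at the start: 141 mm across, 45 mm high without its grip bar, 0.22 kg. Origin: centre of the skirt's lower rim, z up; 112 mm above the bench when closed. Turned anticlockwise seen from above it climbs 30 mm a turn (2 mm play, never runs back); after about 5.1 rad, origin then some 136 mm up, the thread lets go and it lifts straight off.
- cap_grip (a point): Middle of the grip bar on top of the cap, 61 mm above the cap's origin: a straight bar 60 mm long (cap's x), 18 mm wide (cap's y), 32 mm high, standing up from the cap's top plate. Clear bench to set the cap down on: to the right of the canister and a little behind it; small clutter lies in front of the canister.
- tray_1: Stacking tray, one of three alike, 0.32 kg: plywood floor 196 mm (its x) by 112 mm (y). Origin: tray centre at the height of the pin tips (bench height when on the bench), z up. Floor 8 to 13 mm above the origin, low rim up to 19. Upright web to carry it by in the middle, 14 mm thick (x), 60 mm long (y), top at 48 mm. It starts empty.
- tray_2: Second tray, like tray_1; holds up to two rubbing stones, one each side of the web, 56 mm from it. Four square hollow corner posts, 20 mm wide, at x = +-88, y = +-46 mm, tops 52 mm above the origin, with 13 mm square sockets open at the top; under each post a 9 mm round pin, tapered at the tip, 8 mm long.
- tray_3: Third tray, like tray_1 and tray_2, also with up to two rubbing stones. A tray stacked on another with its pins home (2 mm play) has its origin 44 mm above the origin of the one below; it fits turned by half a turn as well.
- stone_1: Worn pinkish-grey rubbing stone, one of four alike (two to four are there): a bar 36 mm (x) by 84 mm (y) by 20 mm (z) high, 0.22 kg, lying flat in a tray, its long side about along the tray's y. Origin: centre of its under side.
- stone_2: Worn pinkish-grey rubbing stone, one of four alike (two to four are there): a bar 36 mm (x) by 84 mm (y) by 20 mm (z) high, 0.22 kg, lying flat in a tray, its long side about along the tray's y. Origin: centre of its under side.
- stone_3: Worn pinkish-grey rubbing stone, one of four alike (two to four are there): a bar 36 mm (x) by 84 mm (y) by 20 mm (z) high, 0.22 kg, lying flat in a tray, its long side about along the tray's y. Origin: centre of its under side.
- stone_4: Worn pinkish-grey rubbing stone, one of four alike (two to four are there): a bar 36 mm (x) by 84 mm (y) by 20 mm (z) high, 0.22 kg, lying flat in a tray, its long side about along the tray's y. Origin: centre of its under side.
- pigment_jar: Bystander: glass pigment jar with a screw lid, 47 mm across, 88 mm high, standing at the back. Origin: centre of its foot, z up.
- tape_measure: Bystander: yellow tape measure, 35 x 72 mm, 62 mm high. Origin: centre of its under side.
- masking_tape: Bystander: roll of masking tape lying flat, 101 mm across, 24 mm high. Origin: centre of its under side.
- grey_stone: Bystander: bigger grey-green rubbing stone, 41 x 101 mm, 25 mm high, lying on the bench outside the trays; it is not to be soaked. Origin: centre of its under side.

How it is judged:
On the way, in this order (a step that is already met when the one before it is completed fails the run):
1. the screw cap is unscrewed and lifted clear of the canister ((z of cap in the frame of canister above 0.16 m or horizontal distance between cap and canister above 0.13 m)), for 0.1 s.
2. every rubbing stone of the trays lies in the canister (horizontal distance between each of stone_1, stone_2, stone_3, stone_4 and canister below 0.05 m and z of each of stone_1, stone_2, stone_3, stone_4 in the frame of canister below 0.125 m), for 0.2 s.
3. the three trays stand in one pile (height (world z) of each of tray_1, tray_2, tray_3 below 0.0915 m and angle between each of tray_1, tray_2, tray_3's own z axis and vertical below 0.05 rad and horizontal distance between tray_1 and tray_2 below 0.009 m and horizontal distance between each of tray_1, tray_2 and tray_3 below 0.009 m and distance between tray_1 and tray_2 above 0.0415 m and distance between each of tray_1, tray_2 and tray_3 above 0.0415 m and angle between the x axis of tray_1 and the x axis of tray_2, either way round below 0.07 rad and angle between the x axis of each of tray_1, tray_2 and the x axis of tray_3, either way round below 0.07 rad), for 0.2 s.
At the end, for the whole second after the job is handed in: Cap flat on the bench, right way up, over 130 mm from the canister; every stone in the canister, over 25 mm below the rim; the trays in one level pile, any two within 9 mm sideways and 0.07 rad, pins home (origins at least 41.5 mm apart, top one under 91.5 mm up); all at rest (all of step 2 and all of step 3 and height (world z) of cap below 0.008 m and angle between cap's own z axis and vertical below 0.1 rad and horizontal distance between cap and canister above 0.13 m and linear speed of each of cap, tray_1, tray_2, tray_3, stone_1, stone_2, stone_3, stone_4 below 0.02 m/s); the robot touches nothing.
It fails at once if the pigment jar is tipped over (angle between pigment_jar's own z axis and vertical above 0.5 rad).
Of stone_1, stone_2, stone_3, stone_4 only 2 to 4 are there at a start; the rules pass over those that are not, and their reading is None.
At some moment in a run one of tray_1, tray_2, tray_3 may be knocked a few centimetres aside while the robot is not near it.
It also fails if it takes over 210 s, if anything falls off the work surface, if the arm or the gripper's body presses on something with over 40 N, if the wrist force passes 120 N, or if a joint passes its speed limit or range.

## Robot

A 7-joint arm with a two-finger parallel gripper is mounted at the origin on a cart in front of the work surface, level with it; the furniture and walls round the work are solid. World frame = base frame: x ahead of the robot, y to its left, z up, the work surface at z = 0. Lengths are in m, angles in rad, forces in N, time in s.
With the tool pointing down it reaches from about 0.425 to 0.825 m from the base axis. Payload 3.6 kg.
Tool frame: the origin (TCP) lies on the centre line of the jaws, within the pads' length; the fingertips stand 25 mm ahead of it and the grasp point (between the pads) lies 6 mm ahead of it; z points along the fingers, y is the line along which they close (so a half turn about z gives the same grasp; the last joint's range is limited). The gripper opens to 93 mm and grips with 3 to 60 N. Pads are 15 mm wide; open, the fingers measure 128 mm over their backs; the gripper's body (75 mm by 188 mm) begins 65 mm behind the grasp point.
Start: joints at [1.234, 0.615, -0.013, 1.423, 0.008, 1.103, -0.04], TCP at [0.199, -0.619, 0.244] pointing down, gripper open.
Joint ranges: [-3.12, 3.12], [-0.3, 2.06], [-1.34, 1.32], [0.26, 2.42], [-1.36, 4.5], [0.01, 1.98], [-2.84, 2.84]. Speed limits (rad/s): [2.79, 2.79, 3.14, 3.14, 3.14, 3.14, 3.14].

## Interface

Orientations are given as a unit quaternion [x, y, z, w].
In Python, from station import manip gives the robot as it stands. The module is installed in compiled form; this text tells all that it offers.
- The arm moves only by the shell command python3 -m crank 'ROWS' [FORCE]. ROWS is JSON, one flat list of numbers, 7 for each row, row after row: the turn, a rotation vector about the tool's x, y, z in units of 10 degrees (1.0 is 10 degrees), then the shift along the tool's x, y, z in units of 50 mm (1.0 is 50 mm), then the gripper's target within -1 to 1 (shut at 1, half-way at 0, fully open at -1). In form: [ax, ay, az, x, y, z, jaw, ax, ay, az, x, y, z, jaw, ...]. A call has exactly 5 rows; each row is the pose to reach, as a shift and turn from the pose commanded when the call began, along the tool's axes at that moment; what a row does not reach only later rows make up. A row lasts 1/8 s, in which the tool goes at most 62.5 mm and 10.7 degrees, less where a joint would pass 70% of its speed; a pose out of reach is approached as far as the arm can. A call with a gripper value outside its range is refused whole. The fingers move at their own pace and stop on an object; FORCE is the grip in N (left out, the last holds). Time passes only in rows, so rows that repeat a pose let the fingers close, or fill a call up. It gives the time, the measured TCP pose, the force, the opening and the grip force at its end, in the units of the state.
- manip.observe(): the state, without advancing time (a new reading comes with each control period).
- manip.snapshot(name): name is "side" or "top"; returns a dict with "image" (480x640x3 uint8, blue, green, red), "z_map" (480x640 float32, m along the optical axis (not along the pixel's ray), 0 where there is no reading), "camera_matrix" (3x3 intrinsics, pixels), "view" (4x4, takes a point from world to camera coordinates). Camera axes: x right, y up, looking along -z (the intrinsics and any distortion apply to the point x, -y, -z); pixel columns grow to the right and rows downward; lengths in m; the calibration is good to about 2 mm. A picture is of the moment at which its call begins.
- manip.close_job(): hands the job in; it is judged then, once.
The state is a dict: "clock": time; "joint_pos": joint angles; "joint_velocities": joint speeds; "joint_torque": joint torques, N m; "tcp_pos": TCP position; "tcp_rot": TCP orientation; "ft_force": force on the tool from outside, world axes, zero at the start; "ft_torque": the same for the moment, N m; "grip_width": finger opening in m; "finger_force": force on a finger pad.
Only numpy, scipy, OpenCV 4.12 (cv2) and the standard library are available. Lean on these libraries where they do the work, as an engineer would, in place of code of your own. Each camera call takes 0.05 s, during which the arm holds its last target. There are 200 camera calls.

## Working session

There is one attempt and no reset: what is moved stays moved. The work goes in short steps, Python scripts to look and compute and a shell command to move; the robot and the scene stay as the last step left them, time stands still between calls to the robot, and variables do not carry over. Pictures are saved under pics/ and viewed, at most 14 in all, crops included, and the job is handed in when it is done.

```bash
mkdir -p pics
cat > h.py <<'E'
import numpy as np, cv2
from station import manip
from scipy.spatial.transform import Rotation as R
def snap(n,save=None):
    s=manip.snapshot(n)
    if save: cv2.imwrite('pics/'+save,s['image'])
    return s
def pts(s):
    z=s['z_map'];K=s['camera_matrix'];v,u=np.mgrid[0:480,0:640]
    c=np.stack([(u-K[0,2])/K[0,0]*z,-(v-K[1,2])/K[1,1]*z,-z,np.ones_like(z)],-1)
    P=c@np.linalg.inv(s['view']).T
    P=P[...,:3]; P[z==0]=np.nan; return P
def st():
    o=manip.observe()
    print('t',o['clock'],'tcp',np.round(o['tcp_pos'],4),'w',round(float(o['grip_width']),4),'ff',o['finger_force'],'F',np.round(o['ft_force'],1),'q',np.round(o['joint_pos'],2))
    m=R.from_quat(o['tcp_rot']).as_matrix();print(np.round(m,3).tolist());return o
E
python3 - <<'E'
from h import *
st()
for n in('top','side'):
    s=snap(n,n+'0.png');print(s['camera_matrix'],s['view'])
    np.savez(n+'0.npz',**s)
E
```

```text
t 0.0 tcp [ 0.1986 -0.6181  0.2425] w 0.093 ff 0.0 F [ 0.8 -1.   0.5] q [ 1.23  0.62 -0.01  1.42  0.01  1.1  -0.04]
[[0.952, 0.306, -0.001], [0.306, -0.952, 0.003], [-0.0, -0.003, -1.0]]
[[454.53753517   0.         325.65678606]
 [  0.         454.53753517 243.12961532]
 [  0.           0.           1.        ]] [[ 0.0241505  -0.99938665  0.02535914  0.02164016]
 [ 0.99073074  0.02731781  0.13306517 -0.60060452]
 [-0.13367631  0.02191049  0.99078281 -1.25820701]
 [ 0.          0.          0.          1.        ]]
[[591.34686371   0.         312.37197599]
 [  0.         591.34686371 237.19050574]
 [  0.           0.           1.        ]] [[-0.99868206  0.04948598  0.01361156  0.56255799]
 [-0.00642994 -0.38375598  0.92341215 -0.09492374]
 [ 0.05091947  0.92210763  0.38356841 -1.52754349]
 [ 0.          0.          0.          1.        ]]
```

View pics/top0.png

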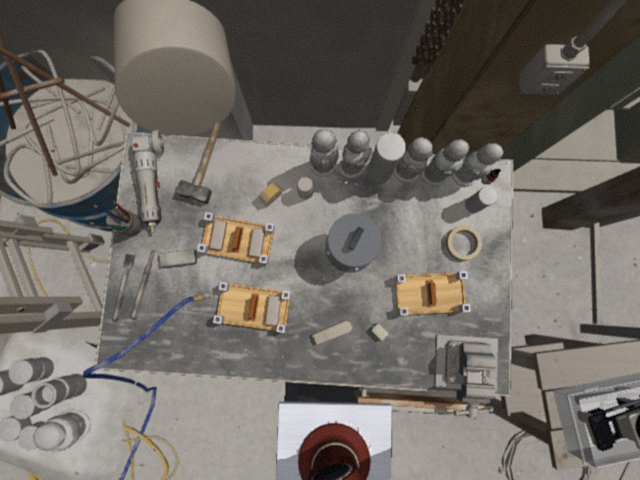

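View pics/side0.png

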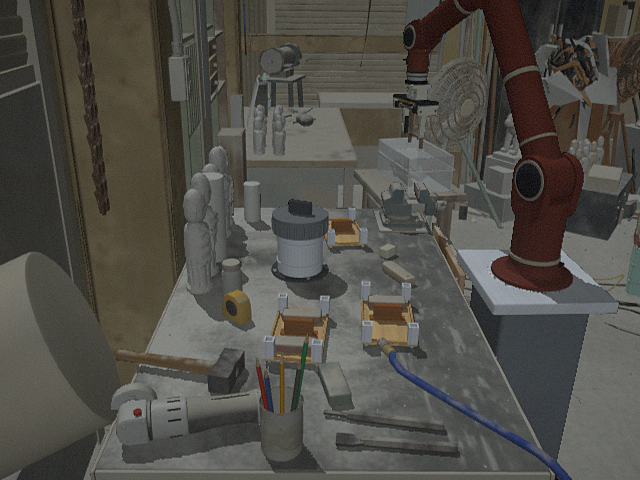

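```bash
cat >> h.py <<'E'
def ray(s,u,v,h):
    K=s['camera_matrix'];V=np.linalg.inv(s['view'])
    d=V[:3,:3]@np.array([(u-K[0,2])/K[0,0],-(v-K[1,2])/K[1,1],-1]);o=V[:3,3]
    return o+d*(h-o[2])/d[2]
def blobs(s,mask,lo,hi,amin,h=None):
    P=pts(s);m=(mask&(P[...,2]>lo)&(P[...,2]<hi)).astype(np.uint8)
    n,l,S,C=cv2.connectedComponentsWithStats(m)
    out=[]
    for i in range(1,n):
        if S[i,4]<amin: continue
        q=P[l==i]; 
        hh=np.median(q[:,2]) if h is None else h
        vu=np.argwhere(l==i)
        X=np.array([ray(s,u,v,hh)[:2] for v,u in vu])
        (c,wh,a)=cv2.minAreaRect((X*1000).astype(np.float32))
        ev,E=np.linalg.eigh(np.cov(X.T)); ang=np.degrees(np.arctan2(E[1,1],E[0,1]))
        out.append((C[i].round(1),S[i,4],X.mean(0).round(4),np.median(q[:,2]).round(4),np.round(wh,0),round(ang,1),np.round(c)))
    return out
E
python3 - <<'E'
from h import *
s=dict(np.load('top0.npz'));I=s['image'].astype(int);P=pts(s)
for (u,v) in [(354,241),(208,216),(237,240),(217,236),(257,242),(253,307),(432,294),(273,308),(430,190),(305,186)]:
    print((u,v),P[v,u].round(4),I[v,u],cv2.cvtColor(s['image'],cv2.COLOR_BGR2HSV)[v,u])
H=cv2.cvtColor(s['image'],cv2.COLOR_BGR2HSV)
anym=np.ones((480,640),bool)
x,y=P[...,0],P[...,1]
bench=(x>.25)&(x<.9)&(y>-.5)&(y<.6)
print('cap');[print(*b) for b in blobs(s,bench,.13,.165,200)]
print('grip');[print(*b) for b in blobs(s,bench,.17,.2,20)]
print('web/post');[print(*b) for b in blobs(s,bench,.04,.06,6)]
print('stones');[print(*b) for b in blobs(s,bench&(H[...,1]<70),.018,.04,40)]
E
```

```text
(354, 241) [ 0.5873 -0.0312  0.1881] [69 68 65] [98 15 69]
(208, 216) [0.6716 0.379  0.0254] [62 59 65] [165  24  65]
(237, 240) [0.6013 0.2888 0.044 ] [ 42  77 130] [ 12 173 130]
(217, 236) [0.6122 0.3474 0.0369] [144 157 168] [ 16  36 168]
(257, 242) [0.5985 0.2334 0.0337] [150 163 171] [ 19  31 171]
(253, 307) [0.4145 0.2348 0.0459] [ 42  80 135] [ 12 176 135]
(432, 294) [ 0.4628 -0.2662  0.0443] [ 44  76 124] [ 12 165 124]
(273, 308) [0.4129 0.1801 0.0372] [149 163 171] [ 19  33 171]
(430, 190) [ 0.7749 -0.2736  0.0008] [83 87 86] [38 12 87]
(305, 186) [0.7533 0.0999 0.0857] [152 166 172] [ 21  30 172]
cap
[323.6 156.1] 293 [0.8187 0.0508] 0.1538 [54. 76.] 96.5 [821.  50.]
[364.6 162. ] 313 [ 0.806 -0.059] 0.1539 [150.  61.] 79.5 [817. -72.]
[412.9 162.1] 236 [ 0.8128 -0.1906] 0.1452 [69. 44.] 65.2 [ 815. -192.]
[476.7 164.9] 330 [ 0.8094 -0.3631] 0.1483 [68. 54.] 51.2 [ 810. -364.]
[354.  240.4] 2106 [ 0.5933 -0.0338] 0.1572 [139. 141.] 162.0 [594. -34.]
grip
[415.4 156.8] 74 [ 0.8129 -0.1877] 0.189 [62. 27.] 60.4 [ 817. -188.]
[324.3 150.7] 34 [0.8205 0.05  ] 0.1924 [15. 53.] 1
[... 3572 characters left out ...]
.3 206.4] 57 [ 0.7217 -0.3849] 0.0294 [50. 23.] -145.6 [ 723. -387.]
[136.2 226.5] 62 [0.6343 0.5803] 0.0294 [25. 61.] 166.0 [638. 582.]
[217.3 234. ] 369 [0.6187 0.348 ] 0.0319 [55. 95.] 178.4 [625. 356.]
[469.3 247.5] 269 [ 0.6008 -0.3818] 0.024 [ 70. 100.] 134.3 [ 605. -377.]
[256.3 242.2] 344 [0.5982 0.2356] 0.0318 [36. 82.] 172.9 [598. 235.]
[176.9 258.1] 492 [0.5472 0.4603] 0.0244 [ 40. 100.] 98.6 [547. 460.]
[272.6 310.5] 362 [0.4059 0.1813] 0.032 [81. 42.] 175.9 [406. 181.]
[331.9 332.3] 443 [0.3488 0.0129] 0.0223 [ 35. 111.] 113.1 [349.  12.]
[379. 332.] 168 [ 0.353  -0.1198] 0.0264 [44. 28.] 46.6 [ 353. -120.]
[453.3 356.1] 308 [ 0.2908 -0.3309] 0.0223 [40. 82.] 179.4 [ 291. -330.]
```

```bash
cat >> h.py <<'E'
def goto(x,y,z,yaw=None,n=1):
    o=manip.observe();M=R.from_quat(o['tcp_rot']).as_matrix()
    d=M.T@(np.array([x,y,z])-o['tcp_pos'])/.05
    cur=np.degrees(np.arctan2(M[1,0],M[0,0])); az=None
    if yaw is not None: az=-(((yaw-cur)+180)%360-180)/10
    # tilt correction: rotvec (tool frame) bringing tool z to straight down
    t=np.degrees(np.cross([0,0,1],M.T@np.array([0,0,-1])))/10
    print('pos',o['tcp_pos'].round(4),'yaw',cur.round(1),'-> shift',d.round(3),'az',az,'tilt',t.round(3),'q',o['joint_pos'].round(2),'t',o['clock'],'w',o['grip_width'].round(4),'F',o['ft_force'].round(1))
E
python3 -m crank '[0,0,0,0.74,-0.58,-0.16,-1, 0,0,0,1.48,-1.16,-0.32,-1, 0,0,0,2.22,-1.74,-0.48,-1, 0,0,0,2.96,-2.32,-0.64,-1, 0,0,0,3.7,-2.9,-0.8,-1]' 30
python3 -m crank '[0,0,0,0.74,-0.58,0,-1, 0,0,0,1.48,-1.16,0,-1, 0,0,0,2.22,-1.74,0,-1, 0,0,0,2.96,-2.32,0,-1, 0,0,0,3.7,-2.9,0,-1]'
python3 -c "
from h import *
goto(.594,-.034,.19,-25.3)"
```

```text
clock: 0.72
tcp_pos: [0.3312, -0.4226, 0.2835]
tcp_rot: [0.988, 0.155, -0.0, -0.0]
ft_force: [0.6, -0.7, -0.8]
grip_width: 0.0927
finger_force: 0.0
clock: 1.35
tcp_pos: [0.4628, -0.2282, 0.2834]
tcp_rot: [0.988, 0.155, -0.0, -0.0]
ft_force: [0.0, -0.9, -0.2]
grip_width: 0.0932
finger_force: 0.0Traceback (most recent call last):
  File "<string>", line 3, in <module>
    goto(.594,-.034,.19,-25.3)
    ~~~~^^^^^^^^^^^^^^^^^^^^^^
  File "h.py", line 42, in goto
    print('pos',o['tcp_pos'].round(4),'yaw',cur.round(1),'-> shift',d.round(3),'az',az,'tilt',t.round(3),'q',o['joint_pos'].round(2),'t',o['clock'],'w',o['grip_width'].round(4),'F',o['ft_force'].round(1))
                                                                                                                                                        ^^^^^^^^^^^^^^^^^^^^^
AttributeError: 'float' object has no attribute 'round'
```

```bash
sed -i "s/o\['grip_width'\].round(4)/round(float(o['grip_width']),4)/;s/o\['ft_force'\].round(1)/np.round(o['ft_force'],1)/;s/o\['joint_pos'\].round(2)/np.round(o['joint_pos'],2)/;s/'pos',o\['tcp_pos'\].round(4)/'pos',np.round(o['tcp_pos'],4)/" h.py
python3 -m crank '[0,0,0.86,0.74,-0.58,0,-1, 0,0,1.72,1.48,-1.16,0,-1, 0,0,2.58,2.22,-1.74,0,-1, 0,0,3.44,2.96,-2.32,0,-1, 0,0,4.31,3.68,-2.9,0,-1]'
python3 -c "
from h import *
goto(.594,-.034,.187,-25.3);s=snap('top','t1.png');print('grip');bench=pts(s)[...,1]<1;[print(*b) for b in blobs(s,bench,.17,.2,40)]"
```

```text
clock: 1.98
tcp_pos: [0.5936, -0.0339, 0.2832]
tcp_rot: [0.975, -0.221, -0.0, 0.0]
ft_force: [-0.1, -0.6, -0.2]
grip_width: 0.0928
finger_force: 0.0
pos [ 0.5936 -0.0339  0.2832] yaw -25.6 -> shift [ 0.009 -0.003  1.924] az -0.02782073015445121 tilt [ 0.003  0.005 -0.   ] q [-0.    0.49  0.04  1.53 -0.02  1.12 -1.98] t 1.975 w 0.0928 F [-0.1 -0.6 -0.2]
grip
[126.9  22. ] 480 [1.1615 0.5857] 0.1881 [ 58. 233.] 164.2 [1129.  592.]
[178.7  57.8] 1826 [1.0666 0.4421] 0.1857 [241. 293.] 140.7 [1109.  490.]
[355.5   3.1] 964 [ 1.2474 -0.0259] 0.1802 [567.  39.] 90.3 [1250.   39.]
[461.5  51.1] 318 [ 1.1157 -0.3149] 0.1849 [244.  20.] -179.6 [1111. -312.]
[429.   45.9] 138 [ 1.1296 -0.2276] 0.18 [29. 75.] 97.7 [1132. -229.]
[598.2  93.7] 326 [ 1.006  -0.6831] 0.1865 [107.  85.] -174.4 [1008. -685.]
[630. 105.] 85 [ 0.9727 -0.7615] 0.1953 [15. 69.] 124.8 [ 971. -763.]
[502.  107.8] 473 [ 0.9575 -0.4212] 0.1846 [261.  27.] 90.0 [ 957. -426.]
[355.5 153.5] 102 [ 0.8221 -0.0329] 0.1731 [31. 63.] 92.7 [823. -35.]
[415.9 157.1] 74 [ 0.8125 -0.1892] 0.1878 [59. 24.] 65.3 [ 815. -190.]
[383.  161.5] 103 [ 0.7986 -0.1037] 0.1856 [73. 36.] 67.3 [ 802. -108.]
[446.6 160.9] 180 [ 0.8092 -0.2735] 0.1754 [65. 43.] 61.5 [ 810. -275.]
[481.8 159.2] 77 [ 0.8114 -0.3615] 0.1908 [51. 23.] 46.5 [ 812. -364.]
[635.4 429.6] 44 [ 0.1407 -0.73  ] 0.1805 [12. 21.] 87.0 [ 141. -729.]
[325.  463.3] 50 [0.0535 0.0294] 0.19 [12. 40.] 99.2 [53. 36.]
```

```bash
python3 -m crank '[0,0,0,0,0,0.9,-1, 0,0,0,0,0,1.6,-1, 0,0,0,0,0,1.92,-1, 0,0,0,0,0,1.92,1, 0,0,0,0,0,1.92,1]' 40
python3 -m crank '[0,0,0,0,0,0,1, 0,0,0,0,0,0,1, 0,0,0,0,0,0,1, 0,0,-0.5,0,0,0,1, 0,0,-1,0,0,-0.017,1]'
python3 -c "
from h import *
goto(.594,-.034,.187,-25.3)"
```

```text
clock: 2.65
tcp_pos: [0.5942, -0.0354, 0.1891]
tcp_rot: [0.976, -0.219, 0.001, -0.0]
ft_force: [0.3, -0.1, -0.1]
grip_width: 0.0775
finger_force: 0.0
clock: 3.28
tcp_pos: [0.5932, -0.0352, 0.1886]
tcp_rot: [0.991, -0.132, -0.0, 0.0]
ft_force: [-0.1, -0.6, 0.0]
grip_width: 0.0278
finger_force: 0.0
pos [ 0.5932 -0.0352  0.1886] yaw -15.1 -> shift [ 0.01  -0.027  0.032] az 1.0180661135536666 tilt [ 0.  0. -0.] q [ 0.04  0.58 -0.02  1.66  0.01  0.9  -1.83] t 3.275 w 0.0278 F [-0.1 -0.6  0. ]
```

```bash
python3 -m crank '[0,0,1,0,0,0.02,1, 0,0,1,0,0,0.02,1, 0,0,1,0,0,0.02,1, 0,0,1,0,0,0.02,1, 0,0,1,0,0,0.02,1]' 40
python3 -m crank '[0,0,-0.7,0,0,-0.012,1, 0,0,-1.6,0,0,-0.027,1, 0,0,-2.5,0,0,-0.042,1, 0,0,-3.4,0,0,-0.057,1, 0,0,-4.2,0,0,-0.07,1]'
python3 -c "
from h import *
goto(.594,-.034,.187,-25.3);print(manip.observe()['ft_torque'])"
```

```text
clock: 3.9
tcp_pos: [0.5936, -0.0343, 0.188]
tcp_rot: [0.976, -0.218, 0.0, -0.001]
ft_force: [-1.0, 3.2, 5.0]
grip_width: 0.0181
finger_force: 40.0
clock: 4.53
tcp_pos: [0.5946, -0.0364, 0.1905]
tcp_rot: [0.989, 0.147, 0.002, 0.001]
ft_force: [3.0, 1.1, -1.7]
grip_width: 0.0193
finger_force: 39.7
pos [ 0.5946 -0.0364  0.1905] yaw 16.9 -> shift [ 0.002 -0.05   0.071] az 4.217490435198942 tilt [ 0.009 -0.017  0.   ] q [ 0.13  0.59 -0.18  1.65  0.13  0.91 -1.37] t 4.525 w 0.0193 F [ 3.   1.1 -1.7]
[ 0.41473538 -0.91224051 -0.51579802]
```

```bash
python3 -m crank '[0,0,-0.9,0,0,-0.015,1, 0,0,-1.8,0,0,-0.03,1, 0,0,-2.7,0,0,-0.045,1, 0,0,-3.6,0,0,-0.06,1, 0,0,-4.6,0,0,-0.077,1]'
python3 -m crank '[0,0,-0.9,0,0,-0.015,1, 0,0,-1.8,0,0,-0.03,1, 0,0,-2.7,0,0,-0.045,1, 0,0,-3.6,0,0,-0.06,1, 0,0,-4.6,0,0,-0.077,1]'
python3 -m crank '[0,0,-0.9,0,0,-0.015,1, 0,0,-1.8,0,0,-0.03,1, 0,0,-2.7,0,0,-0.045,1, 0,0,-3.6,0,0,-0.06,1, 0,0,-4.6,0,0,-0.077,1]'
python3 -c "
from h import *
goto(.594,-.034,.187,-25.3);print(manip.observe()['ft_torque']);s=snap('top','t2.png')"
```

```text
clock: 5.15
tcp_pos: [0.5947, -0.0361, 0.1939]
tcp_rot: [0.854, 0.52, 0.002, 0.0]
ft_force: [6.1, 3.0, -12.2]
grip_width: 0.0207
finger_force: 47.1
clock: 5.78
tcp_pos: [0.5945, -0.0374, 0.1981]
tcp_rot: [0.581, 0.814, 0.0, 0.002]
ft_force: [3.4, 1.3, -1.0]
grip_width: 0.0203
finger_force: 36.5
clock: 6.4
tcp_pos: [0.5954, -0.0358, 0.2022]
tcp_rot: [0.219, 0.976, 0.002, 0.002]
ft_force: [1.8, 2.5, 4.3]
grip_width: 0.0179
finger_force: 39.1
pos [ 0.5954 -0.0358  0.2022] yaw 154.8 -> shift [0.042 0.019 0.305] az -17.99497270873335 tilt [ 0.024  0.019 -0.   ] q [ 0.51  0.7  -0.84  1.63  0.58  1.07  0.64] t 6.4 w 0.0179 F [1.8 2.5 4.3]
[ 0.77394783  0.09245769 -0.06024313]
```

View pics/t2.png

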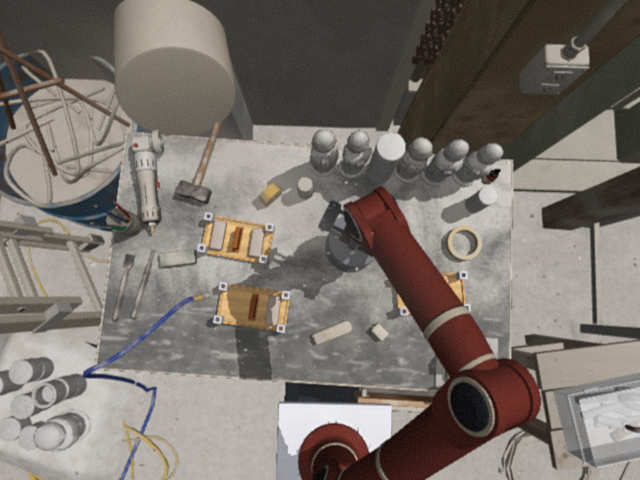

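```bash
python3 -m crank '[0,0,0,0,0,0,0, 0,0,0,0,0,0,0, 0,0,0,0,0,0,0, 0,0,0,0,0,-0.5,0, 0,0,0,0,0,-0.9,0]'
python3 -m crank '[0,0,0.9,0,0,0,0, 0,0,1.8,0,0,0,0, 0,0,2.7,0,0,0,0, 0,0,3.6,0,0,0,0, 0,0,4.5,0,0,0,0]'
python3 -m crank '[0,0,0.9,0,0,0,0, 0,0,1.8,0,0,0,0, 0,0,2.7,0,0,0,0, 0,0,3.6,0,0,0,0, 0,0,4.5,0,0,0,0]'
python3 -m crank '[0,0,0.9,0,0,0,0, 0,0,1.8,0,0,0,0, 0,0,2.7,0,0,0,0, 0,0,3.6,0,0,0,0, 0,0,4.5,0,0,0,0]'
python3 -m crank '[0,0,0.9,0,0,0,0, 0,0,1.8,0,0,0,0, 0,0,2.7,0,0,0,0, 0,0,3.6,0,0,0,0, 0,0,4.5,0,0,0,0]'
python3 -c "
from h import *
goto(.594,-.034,.202,-25.3);s=snap('top');b=pts(s)[...,1]<1;[print(*b) for b in blobs(s,b,.18,.21,40) if abs(b[2][0]-.6)<.1]
"
```

```text
clock: 7.08
tcp_pos: [0.5929, -0.0354, 0.248]
tcp_rot: [0.219, 0.976, -0.0, -0.0]
ft_force: [0.3, -0.0, 0.5]
grip_width: 0.0463
finger_force: 0.0
clock: 7.7
tcp_pos: [0.5928, -0.0354, 0.2474]
tcp_rot: [0.578, 0.816, -0.001, -0.0]
ft_force: [-0.7, 0.2, 0.3]
grip_width: 0.0465
finger_force: 0.0
clock: 8.32
tcp_pos: [0.5928, -0.0353, 0.2475]
tcp_rot: [0.846, 0.533, -0.0, 0.0]
ft_force: [0.2, 0.8, -0.1]
grip_width: 0.0467
finger_force: 0.0
clock: 8.95
tcp_pos: [0.5928, -0.0352, 0.2475]
tcp_rot: [0.986, 0.168, -0.0, 0.0]
ft_force: [-0.2, -0.5, -1.4]
grip_width: 0.0465
finger_force: 0.0
clock: 9.57
tcp_pos: [0.5928, -0.0352, 0.2475]
tcp_rot: [0.975, -0.222, -0.0, 0.0]
ft_force: [0.3, -0.4, -1.2]
grip_width: 0.0468
finger_force: 0.0
pos [ 0.5928 -0.0352  0.2475] yaw -25.6 -> shift [ 0.013 -0.032  0.91 ] az -0.029907262301594528 tilt [ 0.003  0.003 -0.   ] q [ 0.04  0.52 -0.03  1.59  0.02  1.03 -2.01] t 9.575 w 0.0468 F [ 0.3 -0.4 -1.2]
```

```bash
python3 -m crank '[0,0,0,0,0,0.6,0, 0,0,0,0,0,0.9,0, 0,0,0,0,0,0.9,1, 0,0,0,0,0,0.9,1, 0,0,0,0,0,0.9,1]' 40
python3 -m crank '[0,0,0,0,0,0,1, 0,0,-0.6,0,0,-0.01,1, 0,0,-1.5,0,0,-0.025,1, 0,0,-2.4,0,0,-0.04,1, 0,0,-3.2,0,0,-0.053,1]'
python3 -m crank '[0,0,-0.9,0,0,-0.015,1, 0,0,-1.8,0,0,-0.03,1, 0,0,-2.7,0,0,-0.045,1, 0,0,-3.6,0,0,-0.06,1, 0,0,-4.6,0,0,-0.077,1]'
python3 -m crank '[0,0,-0.9,0,0,-0.015,1, 0,0,-1.8,0,0,-0.03,1, 0,0,-2.7,0,0,-0.045,1, 0,0,-3.6,0,0,-0.06,1, 0,0,-4.6,0,0,-0.077,1]'
python3 -c "
from h import *
goto(.594,-.034,.202,-25.3)
"
```

```text
clock: 10.25
tcp_pos: [0.5938, -0.0353, 0.2036]
tcp_rot: [0.976, -0.219, 0.001, -0.0]
ft_force: [-0.1, 0.2, -0.5]
grip_width: 0.0211
finger_force: 0.0
clock: 10.88
tcp_pos: [0.5943, -0.0353, 0.2058]
tcp_rot: [0.998, 0.06, 0.002, -0.0]
ft_force: [1.1, 0.8, -1.1]
grip_width: 0.0182
finger_force: 38.7
clock: 11.5
tcp_pos: [0.5955, -0.0346, 0.2097]
tcp_rot: [0.896, 0.444, 0.003, 0.0]
ft_force: [4.1, 1.3, -3.2]
grip_width: 0.0188
finger_force: 43.4
clock: 12.12
tcp_pos: [0.5951, -0.0358, 0.2137]
tcp_rot: [0.65, 0.76, 0.002, 0.002]
ft_force: [1.3, 2.0, -1.5]
grip_width: 0.0184
finger_force: 38.7
pos [ 0.5951 -0.0358  0.2137] yaw 98.9 -> shift [ 0.039 -0.018  0.235] az 12.419446917260963 tilt [ 0.027  0.002 -0.   ] q [ 0.4   0.63 -0.63  1.62  0.42  1.03 -0.2 ] t 12.125 w 0.0184 F [ 1.3  2.  -1.5]
```

```bash
python3 -m crank '[0,0,-0.5,0,0,-0.03,1, 0,0,-1,0,0,-0.06,1, 0,0,-1,0,0,-0.12,1, 0,0,-1,0,0,-0.2,1, 0,0,-1,0,0,-0.28,1]'
python3 -m crank '[0,0,0,0,0,-0.3,1, 0,0,0,0,0,-0.6,1, 0,0,0,0,0,-0.9,1, 0,0,0,0,0,-1.2,1, 0,0,0,0,0,-1.4,1]'
python3 -c "
from h import *
goto(.73,-.22,.06,98)
s=snap('top','t3.png');P=pts(s)
x,y,z=[P[...,i] for i in range(3)]
m=(x>.6)&(x<.8)&(y<-.13)&(y>-.34)
g=np.zeros((22,11))
for i in range(11):
  print(round(.6+.02*i,2),[int(1000*np.nanmax(np.r_[z[(abs(x-.6-.02*i)<.01)&(abs(y+.12+.02*j)<.01)],-1])) for j in range(15)])
"
```

```text
clock: 12.75
tcp_pos: [0.5942, -0.0354, 0.2253]
tcp_rot: [0.583, 0.812, 0.001, 0.0]
ft_force: [1.1, 0.5, -2.6]
grip_width: 0.0181
finger_force: 38.5
clock: 13.38
tcp_pos: [0.5934, -0.0351, 0.2984]
tcp_rot: [0.583, 0.813, 0.0, 0.001]
ft_force: [-0.1, -0.6, -2.7]
grip_width: 0.0181
finger_force: 38.5
pos [ 0.5934 -0.0351  0.2984] yaw 108.7 -> shift [-4.376  1.396  4.773] az 1.0708346228648793 tilt [ 0.008  0.003 -0.   ] q [ 0.45  0.56 -0.72  1.5   0.38  1.22  0.  ] t 13.375 w 0.0181 F [-0.1 -0.6 -2.7]
0.6 [-1000, -1000, -1000, -1000, -1000, -1000, 8, 6, 6, 5, 32, 26, 6, 6, 31]
0.62 [-1000, -1000, -1000, -1000, -1000, -1000, 4, 20, 5, 5, 29, 22, 5, 9, 28]
0.64 [-1000, -1000, -1000, -1000, -1000, -1000, 5, 7, 6, 9, 30, 28, 7, 28, 31]
0.66 [-1000, -1000, -1000, -1000, -1000, -1000, 8, 6, 4, 5, 6, 27, 29, 28, 26]
0.68 [-1000, -1000, -1000, -1000, -1000, -1000, 8, 8, 6, 6, 6, 4, 6, 4, 5]
0.7 [-1000, -1000, -1000, -1000, -1000, 1, 8, 5, 4, 4, 5, 6, 6, 91, 122]
0.72 [-1000, -1000, -1000, -1000, -1000, 5, 4, 5, 5, 5, 9, 6, 5, 125, 125]
0.74 [-1000, -1000, -1000, -1000, 3, 7, 4, 6, 9, 3, 5, 5, 6, 125, 127]
0.76 [-1000, -1000, -1000, -1000, 3, 4, 4, 6, 7, 6, 6, 5, 7, 120, 124]
0.78 [229, -1000, -1000, -1000, 6, 5, 3, 163, 169, 163, 7, 4, 139, 136, 104]
0.8 [233, 233, 102, 220, 229, 212, 168, 250, 259, 255, 172, 147, 230, 234, 229]
```

```bash
python3 -m crank '[0,0,0,-0.8,-0.05,0,1, 0,0,0,-1.6,-0.1,0,1, 0,0,0,-2.4,-0.15,0,1, 0,0,0,-3.2,-0.2,0,1, 0,0,0,-3.93,-0.24,0,1]'
python3 -m crank '[0,0,0,0,0,0.8,1, 0,0,0,0,0,1.7,1, 0,0,0,0,0,2.6,1, 0,0,0,0,0,3.4,1, 0,0,0,0,0,4,1]'
python3 -c "
from h import *
goto(.645,-.225,.077,108.7)"
```

```text
clock: 14.05
tcp_pos: [0.6448, -0.227, 0.2964]
tcp_rot: [0.583, 0.812, -0.0, -0.0]
ft_force: [1.0, -0.4, -2.5]
grip_width: 0.0179
finger_force: 38.5
clock: 14.68
tcp_pos: [0.6438, -0.2254, 0.0943]
tcp_rot: [0.583, 0.813, -0.001, -0.001]
ft_force: [-0.0, -0.9, -3.4]
grip_width: 0.0179
finger_force: 38.5
pos [ 0.6438 -0.2254  0.0943] yaw 108.7 -> shift [-0.001  0.027  0.346] az -0.00013036056387818462 tilt [-0.016 -0.009  0.   ] q [ 0.62  0.89 -0.6   1.46  0.56  0.97  0.2 ] t 14.675 w 0.0179 F [-0.  -0.9 -3.4]
```

```bash
python3 -m crank '[0,0,0,0,0,0.1,1, 0,0,0,0,0,0.2,1, 0,0,0,0,0,0.3,1, 0,0,0,0,0,0.33,1, 0,0,0,0,0,0.33,1]'
python3 -c "
from h import *
goto(.645,-.225,.077,108.7)"
```

```text
clock: 15.3
tcp_pos: [0.6451, -0.2252, 0.081]
tcp_rot: [0.583, 0.813, 0.0, 0.0]
ft_force: [-0.3, 1.0, -2.3]
grip_width: 0.018
finger_force: 38.5
pos [ 0.6451 -0.2252  0.081 ] yaw 108.7 -> shift [ 0.005 -0.     0.079] az 0.0010345787923284888 tilt [ 0.004  0.003 -0.   ] q [ 0.61  0.9  -0.59  1.46  0.57  0.95  0.19] t 15.3 w 0.018 F [-0.3  1.  -2.3]
```

```bash
python3 -m crank '[0,0,0,0,0,0.03,1, 0,0,0,0,0,0.06,1, 0,0,0,0,0,0.09,1, 0,0,0,0,0,0.1,1, 0,0,0,0,0,0.1,1]'
python3 -m crank '[0,0,0,0,0,0,-0.3, 0,0,0,0,0,0,-0.3, 0,0,0,0,0,0,-0.3, 0,0,0,0,0,0,-0.3, 0,0,0,0,0,-0.3,-0.3]'
python3 -m crank '[0,0,0,0,0,-0.8,-0.3, 0,0,0,0,0,-1.8,-0.3, 0,0,0,0,0,-2.8,-0.3, 0,0,0,0,0,-3.8,-0.3, 0,0,0,0,0,-3.8,-0.3]'
python3 - <<'E'
from h import *
goto(.645,-.225,.077,108.7)
s=snap('side','s4.png');s=snap('top')
H=cv2.cvtColor(s['image'],cv2.COLOR_BGR2HSV)
P=pts(s);x,y=P[...,0],P[...,1]
b=(x>.33)&(x<.72)&(y>-.5)&(y<.5)
print('st');[print(*q) for q in blobs(s,b&(H[...,1]<70),.018,.04,60)]
print('web');[print(*q) for q in blobs(s,b&(H[...,1]>120),.04,.055,40)]
E
```

```text
clock: 15.92
tcp_pos: [0.6451, -0.2255, 0.0771]
tcp_rot: [0.583, 0.812, -0.0, 0.001]
ft_force: [-3.2, -0.2, 5.6]
grip_width: 0.0181
finger_force: 38.5
clock: 16.55
tcp_pos: [0.6439, -0.2251, 0.0895]
tcp_rot: [0.583, 0.813, -0.001, -0.001]
ft_force: [0.8, 0.0, -0.0]
grip_width: 0.0592
finger_force: 0.0
clock: 17.18
tcp_pos: [0.6474, -0.2245, 0.2873]
tcp_rot: [0.583, 0.813, 0.003, 0.005]
ft_force: [-0.2, 0.3, -1.2]
grip_width: 0.0605
finger_force: 0.0
pos [ 0.6474 -0.2245  0.2873] yaw 108.7 -> shift [ 0.029 -0.092  4.205] az 0.00020349038551046306 tilt [ 0.06   0.031 -0.   ] q [ 0.63  0.71 -0.68  1.24  0.44  1.32  0.3 ] t 17.175 w 0.0605 F [-0.2  0.3 -1.2]
st
[217.3 234. ] 366 [0.6188 0.348 ] 0.0321 [101.  55.] 179.1 [625. 348.]
[256.3 242.3] 350 [0.598  0.2355] 0.0319 [36. 85.] 173.1 [597. 235.]
[178.6 258. ] 442 [0.5477 0.4554] 0.0243 [41. 94.] 99.9 [547. 457.]
[462.2 255.8] 104 [ 0.5759 -0.3603] 0.0243 [65. 22.] 81.2 [ 577. -359.]
[272.7 310.5] 372 [0.4061 0.1811] 0.032 [40. 81.] 175.3 [406. 182.]
[334.  331.1] 379 [0.3524 0.0071] 0.0221 [ 35. 111.] 109.1 [350.  12.]
[379.1 332. ] 165 [ 0.3529 -0.12  ] 0.0263 [44. 28.] 47.8 [ 353. -120.]
web
[235.7 237.8] 112 [0.607  0.2922] 0.0474 [16. 59.] 171.2 [606. 292.]
[432.6 293.3] 115 [ 0.4649 -0.2671] 0.0478 [17. 56.] -176.0 [ 466. -268.]
[251.7 307.4] 113 [0.4134 0.2382] 0.0479 [15. 58.] 173.6 [414. 238.]
```

View pics/s4.png

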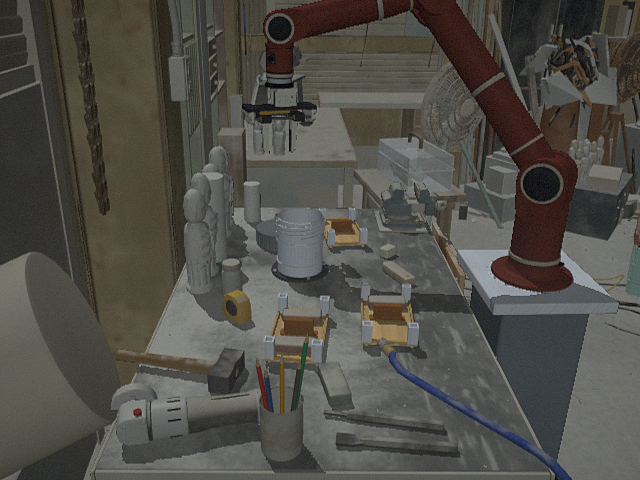

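```bash
python3 -m crank '[0,0,0,0.9,0.2,0,-0.2, 0,0,0,1.8,0.4,0,-0.2, 0,0,0,2.7,0.6,0,-0.2, 0,0,0,3.6,0.8,0,-0.2, 0,0,0,4.5,1.03,0,-0.2]' 40
python3 -m crank '[0,0,-0.6,0.9,0.2,0,-0.2, 0,0,-1.2,1.8,0.4,0,-0.2, 0,0,-1.8,2.7,0.6,0,-0.2, 0,0,-2.5,3.6,0.8,0,-0.2, 0,0,-3.2,4.5,1.03,0,-0.2]'
python3 -m crank '[0,0,-0.6,0,0,0.5,-0.2, 0,0,-1.2,0,0,1.1,-0.2, 0,0,-1.8,0,0,1.7,-0.2, 0,0,-2.5,0,0,2.3,-0.2, 0,0,-3.2,0,0,2.7,-0.2]'
python3 -c "
from h import *
goto(.598,.2355,.045,173)"
```

```text
clock: 17.9
tcp_pos: [0.6203, 0.0054, 0.2788]
tcp_rot: [0.583, 0.813, -0.001, -0.001]
ft_force: [0.1, -0.5, 0.3]
grip_width: 0.0559
finger_force: 0.0
clock: 18.52
tcp_pos: [0.5972, 0.2347, 0.2787]
tcp_rot: [0.334, 0.942, -0.001, -0.001]
ft_force: [0.4, 0.0, 0.6]
grip_width: 0.0556
finger_force: 0.0
clock: 19.15
tcp_pos: [0.5967, 0.2328, 0.1421]
tcp_rot: [0.061, 0.998, -0.001, -0.002]
ft_force: [0.5, 0.7, -0.1]
grip_width: 0.0561
finger_force: 0.0
pos [0.5967 0.2328 0.1421] yaw 173.0 -> shift [-0.028  0.063  1.942] az -0.002786586936196045 tilt [-0.018 -0.024  0.   ] q [ 0.06  0.86 -0.88  1.55  0.72  1.09  0.45] t 19.15 w 0.0561 F [ 0.5  0.7 -0.1]
```

```bash
python3 -m crank '[0,0,0,0,0.04,0.8,-0.2, 0,0,0,0,0.04,1.5,-0.2, 0,0,0,0,0.04,1.9,-0.2, 0,0,0,0,0.04,1.93,1, 0,0,0,0,0.04,1.93,1]' 40
python3 -m crank '[0,0,0,0,0,0,1, 0,0,0,0,0,0,1, 0,0,0,0,0,-0.1,1, 0,0,0,0,0,-0.5,1, 0,0,0,0,0,-1.2,1]'
python3 -c "
from h import *
goto(.594,-.034,.23)"
```

```text
clock: 19.77
tcp_pos: [0.5988, 0.2367, 0.0499]
tcp_rot: [0.064, 0.998, 0.001, 0.001]
ft_force: [-0.1, 0.2, -0.1]
grip_width: 0.0403
finger_force: 0.0
clock: 20.4
tcp_pos: [0.5976, 0.2354, 0.1093]
tcp_rot: [0.063, 0.998, -0.001, -0.001]
ft_force: [-0.1, 0.8, -2.0]
grip_width: 0.0357
finger_force: 40.0
pos [0.5976 0.2354 0.1093] yaw 172.7 -> shift [-0.606 -5.359 -2.406] az None tilt [-0.01  -0.013  0.   ] q [ 0.04  0.9  -0.85  1.57  0.75  1.04  0.42] t 20.4 w 0.0357 F [-0.1  0.8 -2. ]
```

```bash
python3 -m crank '[0,0,0,0,0,-0.9,1, 0,0,0,-0.1,-0.6,-1.8,1, 0,0,0,-0.2,-1.5,-2.4,1, 0,0,0,-0.3,-2.5,-2.4,1, 0,0,0,-0.4,-3.5,-2.4,1]'
python3 -m crank '[0,0,0,-0.1,-0.9,0,1, 0,0,0,-0.2,-1.86,0,1, 0,0,0,-0.2,-1.86,0.4,1, 0,0,0,-0.2,-1.86,0.9,1, 0,0,0,-0.2,-1.86,1.2,1]'
python3 -c "
from h import *
goto(.594,-.034,.165)"
```

```text
clock: 21.02
tcp_pos: [0.5956, 0.0582, 0.2307]
tcp_rot: [0.063, 0.998, -0.001, 0.001]
ft_force: [0.6, 0.2, -1.8]
grip_width: 0.0361
finger_force: 40.0
clock: 21.65
tcp_pos: [0.5932, -0.0331, 0.1683]
tcp_rot: [0.063, 0.998, -0.0, -0.001]
ft_force: [-0.1, 0.1, -2.0]
grip_width: 0.0356
finger_force: 40.0
pos [ 0.5932 -0.0331  0.1683] yaw 172.8 -> shift [-0.018 -0.016  0.066] az None tilt [-0.002 -0.008  0.   ] q [ 0.55  0.78 -0.95  1.66  0.71  1.07  0.83] t 21.65 w 0.0356 F [-0.1  0.1 -2. ]
```

```bash
python3 -m crank '[0,0,0,0,0,0,-0.2, 0,0,0,0,0,0,-0.2, 0,0,0,0,0,-0.4,-0.2, 0,0,0,0,0,-1.2,-0.2, 0,0,0,0,0.5,-1.6,-0.2]'
python3 -m crank '[0,0,0,0.1,1,0,-0.2, 0,0,0,0.2,2,0,-0.2, 0,0,0,0.3,3,0,-0.2, 0,0,0,0.4,4,0,-0.2, 0,0,0,0.5,5,0,-0.2]'
python3 -m crank '[0,0,0,0,1,0,-0.2, 0,0,0,0,2,0,-0.2, 0,0,0,0,2.1,0.8,-0.2, 0,0,0,0,2.1,1.6,-0.2, 0,0,0,0,2.1,2,-0.2]'
python3 - <<'E'
from h import *
goto(.615,.348,.047,172)
s=snap('top','t5.png')
H=cv2.cvtColor(s['image'],cv2.COLOR_BGR2HSV)
P=pts(s);x,y=P[...,0],P[...,1]
b=(x>.33)&(x<.72)&(y>-.5)&(y<.5)
print('st');[print(*q) for q in blobs(s,b&(H[...,1]<70),.018,.04,60)]
print('web');[print(*q) for q in blobs(s,b&(H[...,1]>120),.04,.055,40)]
r=((x-.594)**2+(y+.034)**2<.045**2);print('can',np.nanpercentile(P[...,2][r],[10,30,50,70,90]))
E
```

```text
clock: 22.28
tcp_pos: [0.5988, -0.01, 0.2531]
tcp_rot: [0.066, 0.998, -0.0, 0.003]
ft_force: [0.2, -0.0, -0.1]
grip_width: 0.0557
finger_force: 0.0
clock: 22.9
tcp_pos: [0.6045, 0.2446, 0.2517]
tcp_rot: [0.064, 0.998, 0.001, 0.001]
ft_force: [0.4, -0.2, 0.3]
grip_width: 0.0562
finger_force: 0.0
clock: 23.52
tcp_pos: [0.6174, 0.3464, 0.1486]
tcp_rot: [0.064, 0.998, -0.0, -0.0]
ft_force: [-0.3, 0.3, 0.1]
grip_width: 0.056
finger_force: 0.0
pos [0.6174 0.3464 0.1486] yaw 172.7 -> shift [0.051 0.027 2.033] az 0.07139280500340135 tilt [-0.002 -0.003  0.   ] q [-0.14  0.93 -0.86  1.32  0.71  1.2   0.39] t 23.525 w 0.056 F [-0.3  0.3  0.1]
st
[469.2 247.3] 272 [ 0.6012 -0.3811] 0.0243 [ 71. 100.] 135.5 [ 605. -376.]
[350.6 245.6] 346 [ 0.5967 -0.0355] 0.026 [36. 83.] 177.0 [597. -35.]
[178.7 258. ] 449 [0.5476 0.4552] 0.0243 [42. 94.] 99.5 [549. 457.]
[272.7 310.6] 369 [0.4058 0.1811] 0.0323 [81. 48.] 175.9 [406. 178.]
[379. 332.] 168 [ 0.3529 -0.1198] 0.0261 [44. 28.] 47.9 [ 353. -120.]
web
[432.6 293.2] 113 [ 0.4649 -0.2671] 0.0477 [57. 16.] -175.3 [ 466. -267.]
[251.7 307.3] 113 [0.4137 0.2381] 0.0483 [14. 58.] 173.3 [414. 238.]
can [0.00727832 0.01024954 0.01948261 0.02531615 0.02819991]
```

Stone 1 lies flat in the canister. Grasp stone 2.

```bash
python3 -m crank '[0,0,0,0.04,0.03,0.8,-0.2, 0,0,0,0.04,0.03,1.6,-0.2, 0,0,0,0.04,0.03,1.98,-0.2, 0,0,0,0.04,0.03,2.04,1, 0,0,0,0.04,0.03,2.04,1]' 40
python3 -m crank '[0,0,0,0,0,0,1, 0,0,0,0,0,0,1, 0,0,0,0,0,-0.1,1, 0,0,0,0,0,-0.5,1, 0,0,0,0,0,-1.2,1]'
python3 -c "
from h import *
goto(.594,-.034,.23)"
```

```text
clock: 24.2
tcp_pos: [0.6166, 0.3492, 0.049]
tcp_rot: [0.064, 0.998, 0.001, 0.001]
ft_force: [-0.1, 0.4, -0.1]
grip_width: 0.0401
finger_force: 0.0
clock: 24.82
tcp_pos: [0.6149, 0.3474, 0.1067]
tcp_rot: [0.063, 0.998, -0.001, -0.001]
ft_force: [0.4, -0.2, -2.2]
grip_width: 0.0361
finger_force: 40.0
pos [0.6149 0.3474 0.1067] yaw 172.7 -> shift [-0.544 -7.626 -2.45 ] az None tilt [-0.014 -0.014  0.   ] q [-0.15  0.98 -0.84  1.36  0.75  1.14  0.36] t 24.825 w 0.0361 F [ 0.4 -0.2 -2.2]
```

```bash
python3 -m crank '[0,0,0,0,0,-0.9,1, 0,0,0,0,-0.6,-1.8,1, 0,0,0,-0.1,-1.5,-2.4,1, 0,0,0,-0.2,-2.5,-2.4,1, 0,0,0,-0.3,-3.5,-2.4,1]'
python3 -m crank '[0,0,0,-0.1,-0.9,0,1, 0,0,0,-0.1,-1.8,0,1, 0,0,0,-0.2,-2.7,0,1, 0,0,0,-0.2,-3.5,0,1, 0,0,0,-0.25,-4.13,0.2,1]'
python3 -m crank '[0,0,0,0,0,0.4,1, 0,0,0,0,0,0.8,1, 0,0,0,0,0,1,1, 0,0,0,0,0,1,1, 0,0,0,0,0,1,1]'
python3 -c "
from h import *
goto(.594,-.034,.165)"
```

```text
clock: 25.45
tcp_pos: [0.6082, 0.1714, 0.2286]
tcp_rot: [0.063, 0.998, 0.0, 0.001]
ft_force: [0.1, -0.2, -2.5]
grip_width: 0.0357
finger_force: 40.0
clock: 26.08
tcp_pos: [0.5946, -0.0354, 0.2185]
tcp_rot: [0.064, 0.998, -0.0, 0.001]
ft_force: [-0.3, -0.1, -2.5]
grip_width: 0.0361
finger_force: 40.0
clock: 26.7
tcp_pos: [0.5951, -0.0326, 0.1676]
tcp_rot: [0.063, 0.998, 0.0, 0.001]
ft_force: [0.6, 0.0, -2.4]
grip_width: 0.0361
finger_force: 40.0
pos [ 0.5951 -0.0326  0.1676] yaw 172.8 -> shift [ 0.017 -0.031  0.051] az None tilt [ 0.005  0.007 -0.   ] q [ 0.55  0.79 -0.95  1.66  0.71  1.07  0.83] t 26.7 w 0.0361 F [ 0.6  0.  -2.4]
```

```bash
python3 -m crank '[0,0,0,0,0,0,-0.2, 0,0,0,0,0,0,-0.2, 0,0,0,0,0,-0.4,-0.2, 0,0,0,0,0,-1.2,-0.2, 0,0,0,0.4,0.3,-1.6,-0.2]'
python3 -m crank '[0,0,0,0.8,0.7,0,-0.2, 0,0,0,1.6,1.4,0,-0.2, 0,0,0,2.4,2.1,0,-0.2, 0,0,0,3.2,2.8,0,-0.2, 0,0,0,3.9,3.47,0,-0.2]'
python3 -m crank '[0,0,0,0,0,0.5,-0.2, 0,0,0,0,0,1,-0.2, 0,0,0,0,0,1.5,-0.2, 0,0,0,0,0,2,-0.2, 0,0,0,0,0,2,-0.2]'
python3 - <<'E'
from h import *
goto(.4058,.181,.047,174)
s=snap('top','t5.png')
H=cv2.cvtColor(s['image'],cv2.COLOR_BGR2HSV)
P=pts(s);x,y=P[...,0],P[...,1]
b=(x>.33)&(x<.72)&(y>-.5)&(y<.5)
print('st');[print(*q) for q in blobs(s,b&(H[...,1]<70),.018,.06,60)]
E
```

```text
clock: 27.32
tcp_pos: [0.5785, -0.0167, 0.2504]
tcp_rot: [0.065, 0.998, 0.001, 0.003]
ft_force: [-0.5, 0.5, -0.0]
grip_width: 0.0556
finger_force: 0.0
clock: 27.95
tcp_pos: [0.4041, 0.1825, 0.2487]
tcp_rot: [0.063, 0.998, 0.0, 0.001]
ft_force: [0.6, 0.3, 0.2]
grip_width: 0.0553
finger_force: 0.0
clock: 28.58
tcp_pos: [0.405, 0.1807, 0.1471]
tcp_rot: [0.063, 0.998, -0.0, -0.0]
ft_force: [-0.7, 0.2, 0.1]
grip_width: 0.0555
finger_force: 0.0
pos [0.405  0.1807 0.1471] yaw 172.8 -> shift [-0.016  0.01   2.002] az -0.12491610290200583 tilt [-0.004 -0.004  0.   ] q [ 0.15  0.61 -0.93  2.09  0.7   0.79  0.23] t 28.575 w 0.0555 F [-0.7  0.2  0.1]
st
[416.4 231. ] 1764 [ 0.6414 -0.2221] 0.0451 [143. 141.] 133.5 [ 641. -223.]
[209.  217.4] 74 [0.6635 0.3705] 0.0476 [28. 24.] 65.1 [664. 370.]
[269.6 227.9] 62 [0.638  0.1977] 0.0478 [25. 24.] -140.4 [638. 198.]
[357.8 233.9] 126 [ 0.629  -0.0545] 0.0399 [109.  56.] 59.0 [620. -50.]
[469.2 247.2] 275 [ 0.6016 -0.3812] 0.0243 [ 70. 100.] 136.2 [ 605. -377.]
[349.4 245.4] 412 [ 0.5945 -0.0305] 0.0452 [44. 83.] 176.4 [594. -29.]
[202.6 248.6] 73 [0.5741 0.3842] 0.0435 [28. 25.] 66.8 [575. 384.]
[178.8 258. ] 440 [0.5477 0.4548] 0.0244 [40. 92.] 99.5 [548. 456.]
[461.2 275.2] 75 [ 0.5179 -0.3501] 0.0443 [20. 29.] 96.0 [ 517. -350.]
[223.6 286.5] 61 [0.469  0.3186] 0.049 [19. 25.] 89.1 [469. 319.]
[206.  295.6] 62 [0.4428 0.3678] 0.0404 [22. 28.] 128.8 [442. 370.]
[464.2 307.8] 71 [ 0.4264 -0.3569] 0.0451 [19. 29.] 89.0 [ 427. -356.]
[402.5 311.3] 65 [ 0.4126 -0.1816] 0.0498 [19. 28.] 84.7 [ 412. -183.]
[218.  319.2] 65 [0.3789 0.329 ] 0.049 [25. 22.] 84.5 [379. 329.]
[343.9 326.4] 132 [ 0.3661 -0.0207] 0.0222 [54. 30.] 83.8 [370. -17.]
[379. 332.] 168 [ 0.3529 -0.1198] 0.0261 [44. 28.] 47.6 [ 353. -120.]
```

Two stones are flat in the canister; now the third.

```bash
python3 -m crank '[0,0,0,0,0.01,0.8,-0.2, 0,0,0,0,0.01,1.6,-0.2, 0,0,0,0,0.01,1.95,-0.2, 0,0,0,0,0.01,2.01,1, 0,0,0,0,0.01,2.01,1]' 40
python3 -m crank '[0,0,0,0,0,0,1, 0,0,0,0,0,0,1, 0,0,0,0,0,-0.1,1, 0,0,0,0,0,-0.5,1, 0,0,0,0,0,-1.2,1]'
python3 -c "
from h import *
goto(.594,-.034,.23)"
```

```text
clock: 29.25
tcp_pos: [0.4063, 0.1819, 0.0477]
tcp_rot: [0.064, 0.998, 0.001, 0.001]
ft_force: [0.7, 0.2, -0.6]
grip_width: 0.0403
finger_force: 0.0
clock: 29.88
tcp_pos: [0.4042, 0.1802, 0.1063]
tcp_rot: [0.063, 0.998, -0.001, -0.002]
ft_force: [1.6, 0.7, -2.1]
grip_width: 0.0358
finger_force: 39.8
pos [0.4042 0.1802 0.1063] yaw 172.7 -> shift [-4.3   -3.775 -2.481] az None tilt [-0.012 -0.02   0.   ] q [ 0.09  0.66 -0.84  2.13  0.79  0.7   0.15] t 29.875 w 0.0358 F [ 1.6  0.7 -2.1]
```

```bash
python3 -m crank '[0,0,0,0,0,-0.9,1, 0,0,0,0,0,-1.8,1, 0,0,0,-0.5,-0.45,-2.4,1, 0,0,0,-1.2,-1.05,-2.4,1, 0,0,0,-1.9,-1.67,-2.4,1]'
python3 -m crank '[0,0,0,-0.7,-0.6,0,1, 0,0,0,-1.4,-1.2,0,1, 0,0,0,-2,-1.75,0,1, 0,0,0,-2.4,-2.1,0,1, 0,0,0,-2.4,-2.1,0.2,1]'
python3 -m crank '[0,0,0,0,0,0.4,1, 0,0,0,0,0,0.8,1, 0,0,0,0,0,1,1, 0,0,0,0,0,1,1, 0,0,0,0,0,1,1]'
python3 -c "
from h import *
goto(.594,-.034,.165)"
```

```text
clock: 30.5
tcp_pos: [0.489, 0.0846, 0.2267]
tcp_rot: [0.063, 0.998, -0.001, -0.0]
ft_force: [-0.4, 0.2, -1.9]
grip_width: 0.0362
finger_force: 39.8
clock: 31.12
tcp_pos: [0.595, -0.0358, 0.2154]
tcp_rot: [0.066, 0.998, -0.0, -0.0]
ft_force: [0.1, 0.7, -3.2]
grip_width: 0.0361
finger_force: 39.8
clock: 31.75
tcp_pos: [0.595, -0.0327, 0.167]
tcp_rot: [0.063, 0.998, 0.0, 0.001]
ft_force: [-0.2, 0.0, -2.1]
grip_width: 0.0365
finger_force: 39.8
pos [ 0.595  -0.0327  0.167 ] yaw 172.7 -> shift [ 0.017 -0.028  0.04 ] az None tilt [ 0.003  0.006 -0.   ] q [ 0.55  0.78 -0.94  1.66  0.71  1.07  0.83] t 31.75 w 0.0365 F [-0.2  0.  -2.1]
```

```bash
cat >> h.py <<'E'
def trays(s):
    H=cv2.cvtColor(s['image'],cv2.COLOR_BGR2HSV);P=pts(s);x,y=P[...,0],P[...,1]
    b=(x>.33)&(x<.72)&(y>-.45)&(y<.45)
    webs=blobs(s,b&(H[...,1]>110),.04,.2,50)
    for w in webs:
        h=w[3]+.004; c=w[2]
        po=[q[2] for q in blobs(s,b&(H[...,1]<90),h-.012,h+.008,15,h) if .085<np.hypot(*(q[2]-c))<.112 and q[1]<110]
        print('web',c,'h',w[3],'ang',w[5],'n',len(po),[tuple(p) for p in po])
        if len(po)==4:
            p=np.array(po);ev,E=np.linalg.eigh(np.cov(p.T));e=E[:,1]
            # long axis from pairs
            t=p-p.mean(0);A=t[t@e>0].mean(0)-t[t@e<0].mean(0)
            print('   tray centre',p.mean(0).round(4),'webaxis',round((np.degrees(np.arctan2(A[1],A[0]))+90)%180,2))
E
python3 -m crank '[0,0,0,0,0,0,-0.2, 0,0,0,0,0,0,-0.2, 0,0,0,0,0,-0.4,-0.2, 0,0,0,0,0,-1.2,-0.2, 0,0,0,0,0,-1.8,-0.2]'
python3 - <<'E'
from h import *
goto(.414,.2377,.25,173.4)
s=snap('top','t6.png');trays(s)
E
```

```text
clock: 32.38
tcp_pos: [0.5953, -0.0325, 0.2598]
tcp_rot: [0.063, 0.998, 0.001, 0.002]
ft_force: [1.0, -0.7, 0.8]
grip_width: 0.0557
finger_force: 0.0
pos [ 0.5953 -0.0325  0.2598] yaw 172.7 -> shift [4.281 4.901 0.19 ] az -0.06695418290636326 tilt [ 0.008  0.018 -0.   ] q [ 0.58  0.69 -1.01  1.55  0.61  1.24  0.92] t 32.375 w 0.0557 F [ 1.  -0.7  0.8]
web [0.6064 0.2918] h 0.0478 ang 171.3 n 4 [(np.float64(0.6642), np.float64(0.3711)), (np.float64(0.6387), np.float64(0.1981)), (np.float64(0.5738), np.float64(0.3847)), (np.float64(0.5483), np.float64(0.2113))]
   tray centre [0.6062 0.2913] webaxis 171.62
web [0.4136 0.2377] h 0.048 ang 173.6 n 4 [(np.float64(0.4692), np.float64(0.3192)), (np.float64(0.4495), np.float64(0.1457)), (np.float64(0.3782), np.float64(0.3295)), (np.float64(0.3584), np.float64(0.1554))]
   tray centre [0.4138 0.2374] webaxis 173.52
```

```bash
python3 -m crank '[0,0,0,0.9,1,0,-0.2, 0,0,0,1.8,2,0,-0.2, 0,0,0,2.7,3,0,-0.2, 0,0,-0.04,3.5,4,0,-0.2, 0,0,-0.08,4.28,4.9,0,-0.2]' 60
python3 -m crank '[0,0,0,0,0,0.8,-0.2, 0,0,0,0,0,1.7,-0.2, 0,0,0,0,0,2.6,-0.2, 0,0,0,0,0,3.2,-0.2, 0,0,0,0,0,3.2,-0.2]'
python3 - <<'E'
from h import *
goto(.4138,.2376,.042,173.5)
s=snap('top')
P=pts(s);x,y=P[...,0],P[...,1]
r=((x-.594)**2+(y+.034)**2<.045**2);print('can',np.nanpercentile(P[...,2][r],[10,30,50,70,90]))
trays(s)
E
```

```text
clock: 33.05
tcp_pos: [0.4196, 0.2283, 0.2579]
tcp_rot: [0.057, 0.998, 0.001, 0.001]
ft_force: [0.8, 1.0, 0.3]
grip_width: 0.0557
finger_force: 0.0
clock: 33.67
tcp_pos: [0.42, 0.2261, 0.0959]
tcp_rot: [0.056, 0.998, -0.001, -0.001]
ft_force: [-0.2, 1.2, 1.2]
grip_width: 0.0556
finger_force: 0.0
pos [0.42   0.2261 0.0959] yaw 173.6 -> shift [0.146 0.216 1.078] az 0.005148193687509206 tilt [-0.009 -0.011  0.   ] q [-0.01  0.71 -0.82  2.05  0.8   0.73  0.11] t 33.675 w 0.0556 F [-0.2  1.2  1.2]
can [0.00759022 0.01164206 0.06124214 0.06494214 0.06744942]
web [0.6064 0.2917] h 0.0473 ang 171.5 n 4 [(np.float64(0.6643), np.float64(0.3717)), (np.float64(0.6387), np.float64(0.1981)), (np.float64(0.5743), np.float64(0.385)), (np.float64(0.5483), np.float64(0.2115))]
   tray centre [0.6064 0.2916] webaxis 171.54
web [ 0.4651 -0.2671] h 0.0476 ang -175.6 n 4 [(np.float64(0.5182), np.float64(-0.351)), (np.float64(0.5046), np.float64(-0.175)), (np.float64(0.4262), np.float64(-0.3572)), (np.float64(0.4127), np.float64(-0.1826))]
   tray centre [ 0.4654 -0.2664] webaxis 4.42
```

```bash
python3 -m crank '[0,0,0,0.15,0.21,0,-0.2, 0,0,0,0.15,0.21,0.4,-0.2, 0,0,0,0.15,0.21,0.8,0.2, 0,0,0,0.15,0.21,1.05,0.2, 0,0,0,0.15,0.21,1.06,0.2]'
python3 -c "
from h import *
goto(.4138,.2376,.042,173.5)"
```

```text
clock: 34.35
tcp_pos: [0.4142, 0.2382, 0.0437]
tcp_rot: [0.056, 0.998, 0.0, 0.0]
ft_force: [0.4, 0.7, 0.4]
grip_width: 0.0376
finger_force: 0.0
pos [0.4142 0.2382 0.0437] yaw 173.5 -> shift [ 0.007 -0.012  0.034] az 0.003990200017113921 tilt [ 0.003  0.001 -0.   ] q [-0.1   0.79 -0.72  2.09  0.93  0.62 -0.02] t 34.35 w 0.0376 F [0.4 0.7 0.4]
```

```bash
python3 -m crank '[0,0,0,0,0,0.02,1, 0,0,0,0,0,0.02,1, 0,0,0,0,0,0.02,1, 0,0,0,0,0,0.02,1, 0,0,0,0,0,0.02,1]' 60
python3 -m crank '[0,0,0,0,0,-0.1,1, 0,0,0,0,0,-0.4,1, 0,0,0,0,0,-0.9,1, 0,0,0,0,0,-1.4,1, 0,0,0,0,0,-2,1]'
python3 -c "
from h import *
goto(.6066,.2917,.15,171.55)"
```

```text
clock: 34.98
tcp_pos: [0.4145, 0.238, 0.0429]
tcp_rot: [0.057, 0.998, 0.0, 0.0]
ft_force: [-0.6, 0.1, 4.0]
grip_width: 0.0137
finger_force: 60.0
clock: 35.6
tcp_pos: [0.4136, 0.2368, 0.1435]
tcp_rot: [0.056, 0.998, -0.001, -0.001]
ft_force: [0.4, 0.1, -3.7]
grip_width: 0.0136
finger_force: 60.0
pos [0.4136 0.2368 0.1435] yaw 173.5 -> shift [-3.711  1.525 -0.137] az 0.19739010675351382 tilt [-0.007 -0.007  0.   ] q [ 0.02  0.65 -0.9   2.01  0.7   0.83  0.17] t 35.6 w 0.0136 F [ 0.4  0.1 -3.7]
```

```bash
python3 -m crank '[0,0,0.04,-0.7,0.3,0,1, 0,0,0.08,-1.4,0.6,0,1, 0,0,0.12,-2.2,0.9,0,1, 0,0,0.16,-3,1.2,0,1, 0,0,0.2,-3.71,1.52,0,1]'
python3 -m crank '[0,0,0,0,0,0.1,1, 0,0,0,0,0,0.1,1, 0,0,0,0,0,0.1,1, 0,0,0,0,0,0.1,1, 0,0,0,0,0,0.1,1]'
python3 - <<'E'
from h import *
goto(.6066,.2918,.087,171.55)
s=snap('top','t7.png');snap('side','s7.png');trays(s)
E
```

```text
clock: 36.22
tcp_pos: [0.6082, 0.2912, 0.1425]
tcp_rot: [0.075, 0.997, -0.0, -0.001]
ft_force: [-0.2, 1.2, -2.8]
grip_width: 0.0137
finger_force: 60.0
clock: 36.85
tcp_pos: [0.6069, 0.292, 0.1378]
tcp_rot: [0.074, 0.997, -0.0, 0.0]
ft_force: [-0.1, 0.5, -2.7]
grip_width: 0.0138
finger_force: 60.0
pos [0.6069 0.292  0.1378] yaw 171.5 -> shift [ 0.006 -0.005  1.017] az -0.0018411910730776527 tilt [-0.     0.002  0.   ] q [-0.06  0.89 -0.84  1.45  0.71  1.12  0.4 ] t 36.85 w 0.0138 F [-0.1  0.5 -2.7]
web [0.571  0.3383] h 0.1085 ang 68.4 n 0 []
web [ 0.465 -0.267] h 0.048 ang -175.2 n 4 [(np.float64(0.5179), np.float64(-0.3505)), (np.float64(0.5048), np.float64(-0.1754)), (np.float64(0.4257), np.float64(-0.3569)), (np.float64(0.4129), np.float64(-0.1829))]
   tray centre [ 0.4653 -0.2664] webaxis 4.24
```

View pics/t7.png

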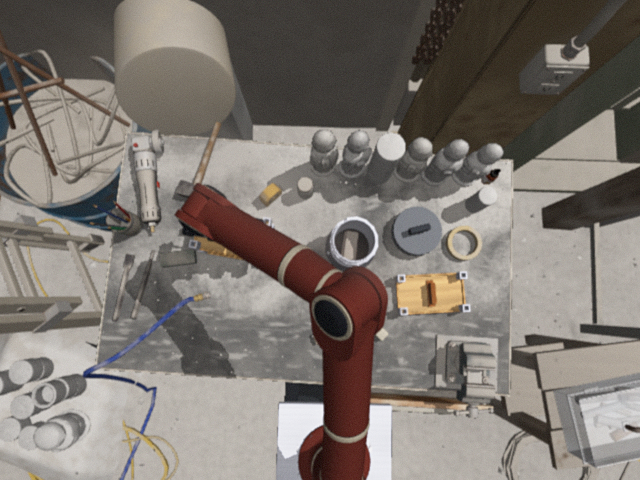

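View pics/s7.png

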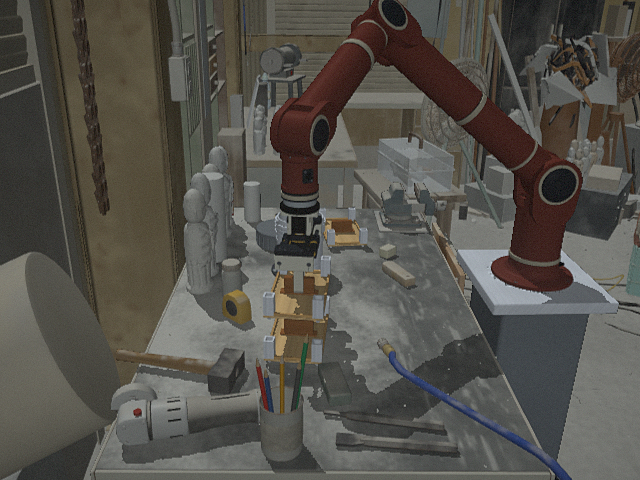

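```bash
python3 -m crank '[0,0,0,0,0,0.4,1, 0,0,0,0,0,0.75,1, 0,0,0,0,0,0.85,1, 0,0,0,0,0,0.95,1, 0,0,0,0,0,1.02,1]'
python3 -m crank '[0,0,0,0,0,0.01,1, 0,0,0,0,0,0.02,1, 0,0,0,0,0,0.02,1, 0,0,0,0,0,0.02,1, 0,0,0,0,0,0.02,1]'
python3 - <<'E'
from h import *
goto(.6066,.2918,.087,171.55)
E
```

```text
clock: 37.58
tcp_pos: [0.6072, 0.2923, 0.0869]
tcp_rot: [0.074, 0.997, 0.0, 0.0]
ft_force: [-3.4, -3.1, 9.8]
grip_width: 0.0137
finger_force: 60.0
clock: 38.2
tcp_pos: [0.6073, 0.2923, 0.0869]
tcp_rot: [0.074, 0.997, 0.0, 0.001]
ft_force: [-2.5, -2.5, 6.1]
grip_width: 0.0133
finger_force: 60.0
pos [0.6073 0.2923 0.0869] yaw 171.5 -> shift [ 0.012 -0.013 -0.001] az -0.00474869623261327 tilt [ 0.003  0.006 -0.   ] q [-0.07  0.95 -0.81  1.49  0.75  1.03  0.36] t 38.2 w 0.0133 F [-2.5 -2.5  6.1]
```

```bash
python3 -m crank '[0,0,0,0,0,0,0, 0,0,0,0,0,0,0, 0,0,0,0,0,0,0, 0,0,0,0,0,0,0, 0,0,0,0,0,-0.4,0]'
python3 -m crank '[0,0,0,0,0,-0.6,0, 0,0,0,0,0,-1.4,0, 0,0,0,0,0,-2.3,0, 0,0,0,0,0,-3.1,0, 0,0,0,0,0,-3.5,0]'
python3 -m crank '[0,0,0.9,0,0,0,0, 0,0,1.8,0,0,0,0, 0,0,2.7,0,0,0,0, 0,0,3.6,0,0,0,0, 0,0,4.5,0,0,0,0]'
python3 -m crank '[0,0,0.9,0,0,0,0, 0,0,1.8,0,0,0,0, 0,0,2.7,0,0,0,0, 0,0,3.6,0,0,0,0, 0,0,4.5,0,0,0,0]'
python3 -m crank '[0,0,0.9,0,0,0,0, 0,0,1.8,0,0,0,0, 0,0,2.7,0,0,0,0, 0,0,3.6,0,0,0,0, 0,0,4.5,0,0,0,0]'
python3 -m crank '[0,0,0.8,0,0,0,0, 0,0,1.6,0,0,0,0, 0,0,2.4,0,0,0,0, 0,0,3.2,0,0,0,0, 0,0,3.22,0,0,0,0]'
python3 - <<'E'
from h import *
goto(.4653,-.2665,.25,4.3)
s=snap('top');trays(s)
E
```

```text
clock: 38.83
tcp_pos: [0.6064, 0.2912, 0.1044]
tcp_rot: [0.074, 0.997, -0.001, -0.001]
ft_force: [0.3, 0.5, 0.1]
grip_width: 0.0465
finger_force: 0.0
clock: 39.45
tcp_pos: [0.6073, 0.2934, 0.2853]
tcp_rot: [0.074, 0.997, 0.002, 0.002]
ft_force: [0.0, -0.2, 0.3]
grip_width: 0.0462
finger_force: 0.0
clock: 40.08
tcp_pos: [0.6068, 0.2927, 0.2822]
tcp_rot: [0.452, 0.892, 0.001, 0.0]
ft_force: [0.4, -0.2, 0.3]
grip_width: 0.0467
finger_force: 0.0
clock: 40.7
tcp_pos: [0.6067, 0.2928, 0.2821]
tcp_rot: [0.759, 0.651, 0.001, -0.0]
ft_force: [-0.1, 0.4, 0.3]
grip_width: 0.0465
finger_force: 0.0
clock: 41.32
tcp_pos: [0.6067, 0.293, 0.2821]
tcp_rot: [0.95, 0.311, 0.001, -0.001]
ft_force: [-0.4, -0.8, 0.7]
grip_width: 0.0463
finger_force: 0.0
clock: 41.95
tcp_pos: [0.6067, 0.293, 0.2819]
tcp_rot: [0.999, 0.039, 0.001, -0.001]
ft_force: [0.2, 0.1, 0.0]
grip_width: 0.0465
finger_force: 0.0
pos [0.6067 0.293  0.2819] yaw 4.5 -> shift [-3.693 10.936  0.615] az 0.016865698250950346 tilt [-0.009 -0.007  0.   ] q [-0.38  0.63 -0.19  1.29  0.12  1.23 -2.07] t 41.95 w 0.0465 F [0.2 0.1 0. ]
web [0.592  0.2394] h 0.0581 ang 117.2 n 0 []
web [ 0.4653 -0.2669] h 0.0484 ang -175.0 n 4 [(np.float64(0.5183), np.float64(-0.3507)), (np.float64(0.5045), np.float64(-0.1751)), (np.float64(0.4264), np.float64(-0.3571)), (np.float64(0.413), np.float64(-0.1823))]
   tray centre [ 0.4656 -0.2663] webaxis 4.44
```

```bash
python3 -m crank '[0,0,0,-0.24,0.7,0,0, 0,0,0,-0.48,1.4,0,0, 0,0,0,-0.72,2.15,0,0, 0,0,0,-0.97,2.9,0,0, 0,0,0,-1.23,3.65,0,0]'
python3 -m crank '[0,0,0,-0.24,0.7,0,0, 0,0,0,-0.48,1.4,0,0, 0,0,0,-0.72,2.15,0,0, 0,0,0,-0.97,2.9,0,0, 0,0,0,-1.23,3.65,0,0]'
python3 -m crank '[0,0,0,-0.24,0.7,0,0, 0,0,0,-0.48,1.4,0,0, 0,0,0,-0.72,2.15,0,0, 0,0,0,-0.97,2.9,0,0, 0,0,0,-1.23,3.65,0,0]'
python3 -m crank '[0,0,0,0,0,0.8,0, 0,0,0,0,0,1.7,0, 0,0,0,0,0,2.6,0, 0,0,0,0,0,3.4,0, 0,0,0,0,0,3.7,0]'
python3 - <<'E'
from h import *
goto(.4655,-.2666,.042,4.4)
s=snap('top','t8.png');trays(s)
E
```

```text
clock: 42.62
tcp_pos: [0.5592, 0.1046, 0.2811]
tcp_rot: [0.999, 0.039, 0.0, -0.0]
ft_force: [0.1, -1.7, 0.2]
grip_width: 0.0464
finger_force: 0.0
clock: 43.25
tcp_pos: [0.5117, -0.0819, 0.2811]
tcp_rot: [0.999, 0.039, 0.001, -0.0]
ft_force: [0.6, -0.1, 0.7]
grip_width: 0.0467
finger_force: 0.0
clock: 43.88
tcp_pos: [0.4643, -0.2686, 0.2811]
tcp_rot: [0.999, 0.039, 0.001, 0.0]
ft_force: [0.5, -0.6, -0.0]
grip_width: 0.0464
finger_force: 0.0
clock: 44.5
tcp_pos: [0.4636, -0.2669, 0.0939]
tcp_rot: [0.999, 0.039, -0.001, -0.001]
ft_force: [-1.2, -0.7, 0.7]
grip_width: 0.046
finger_force: 0.0
pos [ 0.4636 -0.2669  0.0939] yaw 4.4 -> shift [ 4.000e-02 -1.000e-03  1.037e+00] az 0.003369935278902858 tilt [-0.014  0.013  0.   ] q [ 0.54  0.64 -0.09  1.91  0.09  0.6  -1.1 ] t 44.5 w 0.046 F [-1.2 -0.7  0.7]
web [0.6001 0.2925] h 0.0585 ang 81.0 n 1 [(np.float64(0.5774), np.float64(0.3794))]
```

View pics/t8.png

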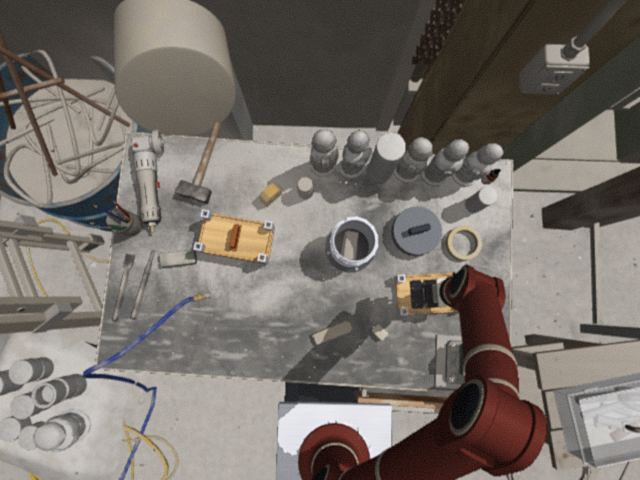

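```bash
sed -i 's/def trays(s):/def trays(s,lo=.04,hi=.2):/; s/b&(H\[...,1\]>110),.04,.2,50/b\&(H[...,1]>110),lo,hi,50/' h.py
python3 -m crank '[0,0,0,0.03,0,0.4,0, 0,0,0,0.03,0,0.8,0, 0,0,0,0.03,0,1.02,0, 0,0,0,0.03,0,1.03,1, 0,0,0,0.03,0,1.03,1]' 60
python3 -m crank '[0,0,0,0,0,0,1, 0,0,0,0,0,0,1, 0,0,0,0,0,0,1, 0,0,0,0,0,0,1, 0,0,0,0,0,0,1]'
python3 - <<'E'
from h import *
goto(.4655,-.2666,.042,4.4)
s=snap('top');trays(s,.08,.12)
E
```

```text
clock: 45.18
tcp_pos: [0.4665, -0.2679, 0.0449]
tcp_rot: [0.999, 0.038, 0.001, 0.0]
ft_force: [-0.2, 0.6, 0.6]
grip_width: 0.031
finger_force: 0.0
clock: 45.8
tcp_pos: [0.4662, -0.2678, 0.0445]
tcp_rot: [0.999, 0.038, 0.0, 0.0]
ft_force: [-0.3, -0.5, 4.9]
grip_width: 0.0138
finger_force: 60.0
pos [ 0.4662 -0.2678  0.0445] yaw 4.3 -> shift [-0.011 -0.025  0.049] az -0.008650495592416974 tilt [ 0.003 -0.005  0.   ] q [ 0.53  0.72 -0.07  1.93  0.11  0.49 -1.12] t 45.8 w 0.0138 F [-0.3 -0.5  4.9]
web [0.6048 0.291 ] h 0.0917 ang 172.8 n 4 [(np.float64(0.6638), np.float64(0.3707)), (np.float64(0.638), np.float64(0.1976)), (np.float64(0.573), np.float64(0.3846)), (np.float64(0.5476), np.float64(0.2107))]
   tray centre [0.6056 0.2909] webaxis 171.61
```

```bash
python3 -m crank '[0,0,0,0,0,-0.3,1, 0,0,0,0,0,-1,1, 0,0,0,0,0,-2,1, 0,0,0,0,0,-3,1, 0,0,0,0,0,-4,1]'
python3 -m crank '[0,0,0,0.2,-0.6,-0.1,1, 0,0,0,0.44,-1.3,-0.1,1, 0,0,0,0.7,-2.1,-0.1,1, 0,0,0,0.95,-2.9,-0.1,1, 0,0,0,1.22,-3.65,-0.1,1]'
python3 -m crank '[0,0,0,0.24,-0.7,0,1, 0,0,0,0.48,-1.4,0,1, 0,0,0,0.72,-2.15,0,1, 0,0,0,0.97,-2.9,0,1, 0,0,0,1.22,-3.65,0,1]'
python3 -m crank '[0,0,0.25,0.24,-0.7,0,1, 0,0,0.5,0.48,-1.4,0,1, 0,0,0.75,0.72,-2.15,0,1, 0,0,1,0.97,-2.9,0,1, 0,0,1.28,1.22,-3.65,0,1]'
python3 -m crank '[0,0,0,0,0,0.4,1, 0,0,0,0,0,0.9,1, 0,0,0,0,0,1,1, 0,0,0,0,0,1,1, 0,0,0,0,0,1,1]'
python3 - <<'E'
from h import *
goto(.607,.292,.1325,-8.45)
s=snap('side','s9.png')
E
```

```text
clock: 46.48
tcp_pos: [0.4648, -0.2671, 0.2454]
tcp_rot: [0.999, 0.038, -0.001, -0.001]
ft_force: [0.5, -0.1, -3.1]
grip_width: 0.0135
finger_force: 60.0
clock: 47.1
tcp_pos: [0.512, -0.0794, 0.2487]
tcp_rot: [0.999, 0.038, -0.001, -0.0]
ft_force: [0.3, -0.3, -3.3]
grip_width: 0.0138
finger_force: 60.0
clock: 47.72
tcp_pos: [0.5591, 0.1064, 0.2485]
tcp_rot: [0.999, 0.038, -0.001, 0.0]
ft_force: [0.0, -0.5, -3.8]
grip_width: 0.0137
finger_force: 60.0
clock: 48.35
tcp_pos: [0.6064, 0.2927, 0.2482]
tcp_rot: [0.997, -0.075, -0.001, 0.001]
ft_force: [0.5, 1.2, -4.2]
grip_width: 0.0137
finger_force: 60.0
clock: 48.98
tcp_pos: [0.6077, 0.2923, 0.2003]
tcp_rot: [0.997, -0.074, 0.001, -0.001]
ft_force: [-0.3, -0.1, -3.2]
grip_width: 0.0139
finger_force: 60.0
pos [0.6077 0.2923 0.2003] yaw -8.5 -> shift [-0.016  0.009  1.356] az -0.005589786269203501 tilt [-0.008 -0.01   0.   ] q [-0.42  0.69 -0.11  1.4   0.08  1.05 -2.26] t 48.975 w 0.0139 F [-0.3 -0.1 -3.2]
```

View pics/s9.png

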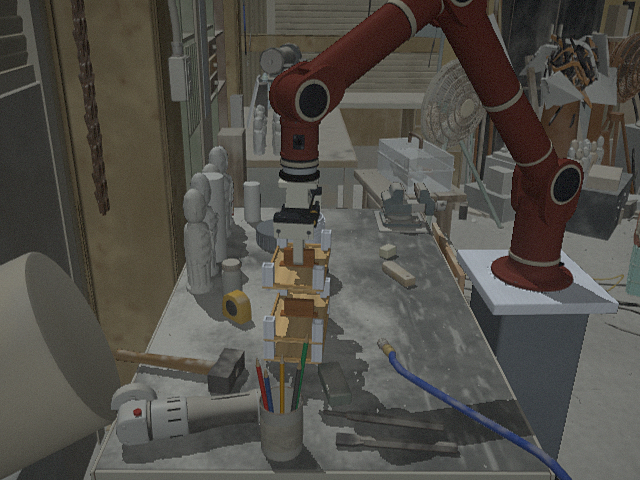

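```bash
python3 -m crank '[0,0,0,-0.01,0.01,0.5,1, 0,0,0,-0.01,0.01,0.95,1, 0,0,0,-0.01,0.01,1.1,1, 0,0,0,-0.01,0.01,1.2,1, 0,0,0,-0.01,0.01,1.28,1]'
python3 -m crank '[0,0,0,0,0,0.04,1, 0,0,0,0,0,0.08,1, 0,0,0,0,0,0.11,1, 0,0,0,0,0,0.11,1, 0,0,0,0,0,0.11,1]'
python3 - <<'E'
from h import *
goto(.607,.292,.1325,-8.45)
E
```

```text
clock: 49.65
tcp_pos: [0.6073, 0.292, 0.1359]
tcp_rot: [0.997, -0.074, 0.001, -0.001]
ft_force: [-0.8, 0.6, -2.9]
grip_width: 0.0136
finger_force: 60.0
clock: 50.28
tcp_pos: [0.607, 0.2919, 0.1325]
tcp_rot: [0.997, -0.074, 0.001, -0.0]
ft_force: [-2.9, -0.7, 7.5]
grip_width: 0.0136
finger_force: 60.0
pos [0.607  0.2919 0.1325] yaw -8.5 -> shift [-0.    -0.002 -0.001] az -0.0042572319756914116 tilt [-0.006 -0.01   0.   ] q [-0.42  0.76 -0.1   1.47  0.09  0.91 -2.27] t 50.275 w 0.0136 F [-2.9 -0.7  7.5]
```

Home. Release, lift away and check.

```bash
python3 -m crank '[0,0,0,0,0,0,0, 0,0,0,0,0,0,0, 0,0,0,0,0,0,0, 0,0,0,0,0,0,0, 0,0,0,0,0,-0.4,0]'
python3 -m crank '[0,0,0,0,0,-0.6,0, 0,0,0,0,0,-1.4,0, 0,0,0,0,0,-2.3,0, 0,0,0,0,0,-3.1,0, 0,0,0,0,0,-3.1,0]'
python3 -m crank '[0,0,0,-0.3,0.6,0,0, 0,0,0,-0.6,1.2,0,0, 0,0,0,-0.9,1.8,0,0, 0,0,0,-1.3,2.6,0,0, 0,0,0,-1.7,3.4,0,0]'
python3 -m crank '[0,0,0,-0.3,0.6,0,0, 0,0,0,-0.6,1.2,0,0, 0,0,0,-0.9,1.8,0,0, 0,0,0,-0.9,1.8,0,0, 0,0,0,-0.9,1.8,0,0]'
python3 - <<'E'
from h import *
goto(.4,0,.3)
s=snap('top','t10.png');trays(s,.12,.15);snap('side','s10.png')
P=pts(s)
print('cap');[print(*q) for q in blobs(s,P[...,1]<-.1,.035,.055,600)]
E
```

```text
clock: 50.9
tcp_pos: [0.6054, 0.291, 0.1477]
tcp_rot: [0.997, -0.074, -0.002, 0.001]
ft_force: [-0.1, -0.2, 0.3]
grip_width: 0.0465
finger_force: 0.0
clock: 51.52
tcp_pos: [0.6082, 0.2926, 0.3086]
tcp_rot: [0.997, -0.074, 0.004, -0.002]
ft_force: [0.8, 0.0, 0.7]
grip_width: 0.0467
finger_force: 0.0
clock: 52.15
tcp_pos: [0.4958, 0.1347, 0.3028]
tcp_rot: [0.997, -0.074, -0.001, 0.001]
ft_force: [0.3, 0.1, 0.1]
grip_width: 0.0469
finger_force: 0.0
clock: 52.78
tcp_pos: [0.4396, 0.0543, 0.3038]
tcp_rot: [0.997, -0.074, -0.0, -0.0]
ft_force: [-0.4, 0.0, 0.4]
grip_width: 0.0463
finger_force: 0.0
pos [0.4396 0.0543 0.3038] yaw -8.5 -> shift [-0.624  1.191  0.077] az None tilt [-0.002  0.005  0.   ] q [-0.1   0.23 -0.09  1.89  0.02  1.02 -1.92] t 52.775 w 0.0463 F [-0.4  0.   0.4]
web [0.6044 0.2902] h 0.1356 ang 171.8 n 4 [(np.float64(0.6628), np.float64(0.3703)), (np.float64(0.6376), np.float64(0.1977)), (np.float64(0.5726), np.float64(0.3844)), (np.float64(0.5474), np.float64(0.2101))]
   tray centre [0.6051 0.2906] webaxis 171.73
cap
[416.9 230.7] 1701 [ 0.6425 -0.2236] 0.0452 [137. 139.] 177.9 [ 643. -224.]
```

View pics/s10.png

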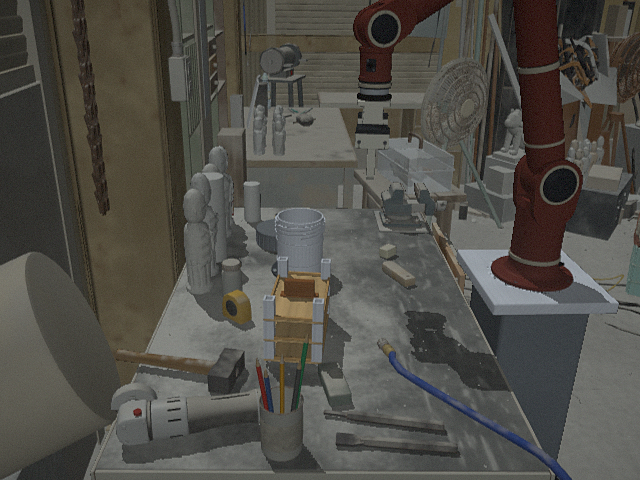

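View pics/t10.png

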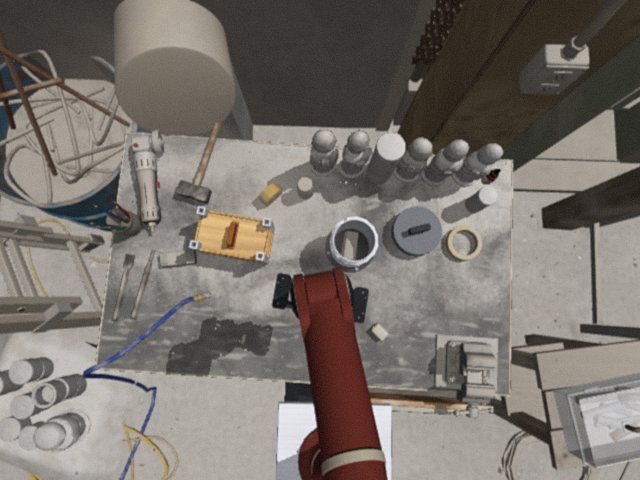

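The side view shows one level pile of three trays around (297,315). The top view shows the stones in the canister (353,243), the cap flat at (416,231) and the jar upright (305,187).

```bash
python3 -c "
from station import manip
print(manip.close_job())"
```

```text
the job is handed in; nothing more can be done
None
```

The job is handed in, and no verdict came back. At the last look, the cap lay flat on the bench, all three stones from the trays were in the canister, the trays stood in one level pile with pins home, and the pigment jar was upright.

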